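# Draw the lowest weight from the gated magazine and weight down a drying repair

### The arm

A 6-joint arm with a two-finger parallel gripper is mounted at the origin on the work surface; the furniture and walls round the work are solid. World frame = base frame: x ahead of the robot, y to its left, z up, the work surface at z = 0. Lengths are in m, angles in degrees, forces in N, time in s.
With the tool pointing down it reaches from about 0.3 to 0.75 m from the base axis. Payload 8.5 kg.
Tool frame: the origin (TCP) lies at the very end of the fingers, on their centre line; the grasp point (between the pads) lies env.pinch_z behind it (env.pinch_z is the distance from the TCP to the grasp point, in m); z points along the fingers, y is the line along which they close (so a half turn about z gives the same grasp; the last joint's range is limited). The gripper opens to 85 mm and grips with 20 to 120 N. Pads are 22 mm wide; open, the fingers measure 114 mm over their backs; the gripper's body (76 mm by 85 mm) begins 54 mm behind the grasp point. The pads swing forward as they close: fully open they stand 13 mm farther back than shut.
Start: joints at [50.861, 21.807, 74.336, -0, 83.858, -12.336], TCP at [0.248, 0.491, 0.231] pointing down, gripper open.
Joint ranges: [-178.18, 178.18], [-50.72, 133.34], [12.68, 142.11], [-81.47, 261.47], [9.98, 163.14], [-165.26, 165.26]. Speed limits (degrees/s): [136.94, 136.94, 180, 180, 180, 180].

### API

Orientations are given as a 3x3 rotation matrix whose columns are the frame's x, y, z axes.
In Python, from rig import telemetry, get_image, env gives the robot as it stands. The module is installed in compiled form; this text tells all that it offers.
- The arm moves only by the tool apply_moves, never from a script. Its argument "series" is a list of rows, each a list of 7 numbers: the shift along the tool's x, y, z in mm, then the turn, a rotation vector about the tool's x, y, z in degrees, then the opening, from 0 (shut) to 1 (fully open). A call has 1 to 12 rows; each row shifts and turns the commanded pose from where the row before left it, along the tool's axes as they then stand; what a row does not reach is not made up. A row lasts 1/8 s, in which the tool goes at most 62.5 mm and 10.7 degrees, less where a joint would pass 70% of its speed; a pose out of reach is approached as far as the arm can. A call with a gripper value outside its range is refused whole. The fingers move at their own pace and stop on an object; "grip_force" is the grip in N (left out, the last holds). Time passes only in rows, so rows that do not move let the fingers close. It gives the time, the measured TCP pose, the force, the opening and the grip force at its end, in the units of the state.
- telemetry.observe(): the state, without advancing time (a new reading comes with each control period).
- get_image(name): name is "scene" or "top" or "wrist"; returns a dict with "frame" (384x512x3 uint8, red, green, blue), "z_map" (384x512 float32, m along the optical axis (not along the pixel's ray), 0 where there is no reading), "vertical_fov" (degrees; the focal length in pixels is half the picture's height over the tangent of half this angle, whatever the lens; pixels are square), "cx", "cy" (the principal point, pixels), "eye" and "attitude" of the camera in the world; the wrist camera has in their place "mount" (4x4, takes a point from camera to tool coordinates, whose origin is the TCP and whose axes are the flange's). Camera axes: x right, y up, looking along -z (the intrinsics and any distortion apply to the point x, -y, -z); pixel columns grow to the right and rows downward; lengths in m; the calibration is good to about 2 mm. A picture is of the moment at which its call begins: read the wrist's pose just before it.
- env.close_job(): hands the job in; it is judged then, once.
The state is a dict: "time_s": time; "q": joint angles; "qvel": joint speeds; "joint_efforts": joint torques, N m; "position": TCP position; "tool_rot": TCP orientation; "ft_force": force on the tool from outside, world axes, zero at the start; "wrist_torque": the same for the moment, N m; "grip_width": finger opening in m; "gripper_force": force on a finger pad.
Only numpy, scipy, OpenCV 4.12 (cv2) and the standard library are available. Lean on these libraries where they do the work, as an engineer would, in place of code of your own. Each camera call takes 0.05 s, during which the arm holds its last target. There are 200 camera calls.

### The job

First push the magazine's glazed gate door, which stands ajar, shut until it clicks home on its ball catch, so that it holds back the weights above. Then draw out only the lowest steel weight, the one that stands out on the tongue, leave the three above it in the chute, and lay it gently and lengthwise on the white blotter card of the pressing board, on the card's middle line, flat, with its end butted square against the metal stop bar. Leave the gate shut and the other things on the bench where they are.

Things in the scene. Friction and masses are not known exactly. Their poses are not given: they have to be found in the camera images.
- magazine: Green sheet-steel weight magazine, fixed: base plate 140x104x10 mm, on it a tower 46 mm wide (y), x -50 to +53 mm, top at z = 158 mm. Origin: on the bench under the middle of the chute; x points from its mouth to its back, z up. Chute inside: x -50 to +50, y -20 to +20 mm, floor at z = 50 mm, with a small thumb hole low in the back wall.
- gate (a point): Middle of the mouth's upper edge (magazine frame -50, 0, 72 mm). Above it stand the gate door and tower, so one 16 mm weight passes below. Side walls are cut away below z = 72 mm back to x = -8 mm to let fingers in. The tower stands straight above: an upright gripper strikes it, so the tool must lean back by 25 to 50 degrees, its hand towards magazine -x.
- tongue_tip (a point): Middle of the front end of the tongue, on its upper face (magazine frame -94, 0, 50 mm). The tongue is 22 mm wide and 6 mm thick and carries the chute floor forward of the mouth; beside it is free space down to the base plate (z = 10 mm), under it only a 6 mm thick web (z 26 to 44 mm).
- catch (a point): Ball of the spring catch (magazine frame -40, -36, 115 mm) in its brass housing on the right (-y) wall: x -50 to -20, y out to -58, z 106 to 124 mm. It resists the closing door most at about 0.25 rad, where it first bears (8 to 12 N, 45 mm from the hinge), gives way at 0.14 rad, then pulls the door home to 0 and holds it. Not past 0.14 rad, nothing holds the door.
- door (a joint): Gate door, rad: 0 shut, grows as it swings out to magazine -x; range 0 to 1.3, starts at 0.5 to 0.9, stays where left. Clear pane in a steel frame 54 mm wide, 82 mm high (z 72 to 154), 4 mm thick, hinged upright on the left (+y); shut, its outer face is at x = -54, y +27 to -27 mm. It pushes weights that stand a few mm proud back into the chute.
- door_hinge (a point): Point on the door's hinge axis at the door's mid-height (magazine frame -53, 29, 115 mm).
- door_edge (a point): Outer face of the door near its free edge, 50 mm from the hinge axis, at mid-height (z = 115 mm); moves with the door. 30 mm above it stands a small brass knob, 12 mm across, 11 mm out.
- weight0: Lowest of four polished steel bar weights, each 96 (x) x 36 (y) x 16 (z) mm, about 0.36 kg, ends alike. Origin: centre of its underside; x along its length. It lies on the chute floor and stands out 33 to 39 mm on the tongue, to be pinched across its 36 mm width. Under the stack it takes 6 to 14 N to draw; it is free with its origin 98 mm before the magazine's.
- weight1: Second weight, same as weight0, lying on it inside the chute (underside at z = 66 mm); when weight0 is drawn it drops to the floor (z = 50 mm).
- weight2: Third weight, same, on weight1 (underside at z = 82 mm at the start, 66 mm at the end).
- weight3: Top weight, same, on weight2 (underside at z = 98 mm at the start, 82 mm at the end).
- board: Plywood pressing board, fixed, 160 (x) x 130 (y) x 12 mm. Origin: centre of its underside; z up; x points to the end with the metal stop bar. White blotter card 112 x 60 x 2 mm before the bar, x -46 to +66, y -30 to +30 mm, top at z = 14 mm, partly covering a buff leaf. The weight belongs along board x with its origin at (18, 0, 14) mm.
- stop_face (a point): Foot of the middle of the stop bar's face, at the card's top (board frame +66, 0, 14 mm). The bar is 130 mm long, 12 mm thick, its top at z = 26 mm.
- swab_jar: Bystander: open glass jar with a purple brush standing in it, 71x59 mm, jar 86 mm high, 162 mm with the brush; origin at the middle of its underside.
- paste_jar: Bystander: round glass jar with grey screw lid and white paste, 62 mm across, 62 mm high; origin at the middle of its underside.
- pigment_jar: Bystander: round glass jar with grey screw lid and pinkish pigment, 56 mm across, 54 mm high; origin at the middle of its underside.
- spool_dark: Bystander: wooden spool of dark brown thread, 33 mm across, 40 mm high; origin at the middle of its underside.
- spool_light: Bystander: wooden spool of cream thread, 33 mm across, 40 mm high; origin at the middle of its underside.
- loupe: Bystander: small black folding loupe, 42x42x10 mm, lying flat; origin at the middle of its underside.

How it is judged:
By the outcome, as a careful person would: the job done as asked, in the order asked, and still so for the second after the job is handed in, with the robot touching nothing.
It also fails if it takes over 58 s, if anything falls off the work surface, if the arm or the gripper's body presses on something with over 40 N, if the wrist force passes 120 N, or if a joint passes its speed limit or range.

## Working session

There is one attempt and no reset: what is moved stays moved. The work goes in short steps, Python scripts to look and compute and a tool call to move; the robot and the scene stay as the last step left them, time stands still between calls to the robot, and variables do not carry over. Pictures are saved under pics/ and viewed, at most 12 in all, crops included, and the job is handed in when it is done.

Besides the shell and the picture viewer there is one more tool, called after "Call:" by a JSON object that holds its "fn" and its "kwargs". apply_moves: Moves the arm, as the interface text tells. Its arguments: {"type":"object","properties":{"series":{"type":"array"},"grip_force":{"type":"number"}},"required":["series"]}

```bash
mkdir -p pics; cat > h.py <<'E'
import numpy as np, cv2
from rig import telemetry, get_image, env
def cam(n):
    im=get_image(n)
    f=im["frame"].shape[0]/2/np.tan(np.radians(im["vertical_fov"])/2)
    return im,f
def cloud(im,f,E=None,R=None):
    z=im["z_map"]; h,w=z.shape
    u,v=np.meshgrid(np.arange(w),np.arange(h))
    P=np.stack([(u-im["cx"])/f*z,-(v-im["cy"])/f*z,-z],-1)
    if E is None: E,R=np.array(im["eye"]),np.array(im["attitude"])
    W=P@R.T+E; W[z==0]=np.nan
    return W
E
python3 - <<'E'
from h import *
s=telemetry.observe(); print({k:np.round(v,3).tolist() for k,v in s.items()}, env.pinch_z)
for n in("scene","top"):
    im,f=cam(n); print(n,f,im["cx"],im["cy"],im["eye"],np.array(im["attitude"]).tolist(),[k for k in im])
    cv2.imwrite(f"pics/{n}.png",cv2.resize(im["frame"][:,:,::-1],(800,600),interpolation=cv2.INTER_CUBIC))
    np.save(n+".npy",cloud(im,f)); np.save(n+"_f.npy",im["frame"])
E
```

```text
{'time_s': 0.0, 'q': [50.862, 21.841, 74.384, 0.001, 83.859, -12.335], 'qvel': [0.076, 0.007, -0.059, -0.098, 0.029, 0.006], 'joint_efforts': [0.004, -44.846, -23.129, -0.0, 0.005, 0.0], 'position': [0.248, 0.491, 0.231], 'tool_rot': [[-0.893, 0.451, -0.001], [0.451, 0.893, -0.001], [0.0, -0.001, -1.0]], 'ft_force': [-1.064, -0.149, 1.2], 'wrist_torque': [0.033, -0.031, 0.006], 'gripper_force': 0.0, 'grip_width': 0.086} 0.0187
scene 479.5309533424394 251.4252287567023 180.86563010399846 [-0.24660076  0.11881668  0.53342113] [[-0.12501658351718914, 0.4768633288567117, -0.8700415044337745], [-0.9920472047236432, -0.04717529974239895, 0.11669119373038113], [0.014601282330541867, 0.8777105768337937, 0.4789686272277062]] ['frame', 'z_map', 'vertical_fov', 'cx', 'cy', 'eye', 'attitude']
top 395.2975255903913 250.11546493589498 190.6808624823044 [ 0.46384875 -0.0226869   0.94048102] [[0.00886551975443635, 0.9941636212404728, -0.10751789042533319], [-0.9995789458219164, 0.005839967862095805, -0.02842227726478644], [-0.027628493064776532, 0.10772459782890788, 0.9937967988444972]] ['frame', 'z_map', 'vertical_fov', 'cx', 'cy', 'eye', 'attitude']
```

View pics/scene.png

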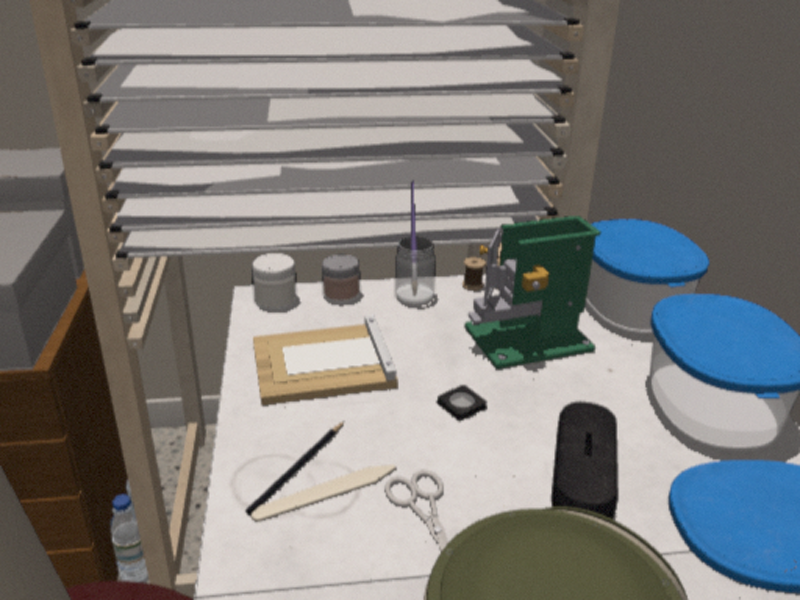

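View pics/top.png

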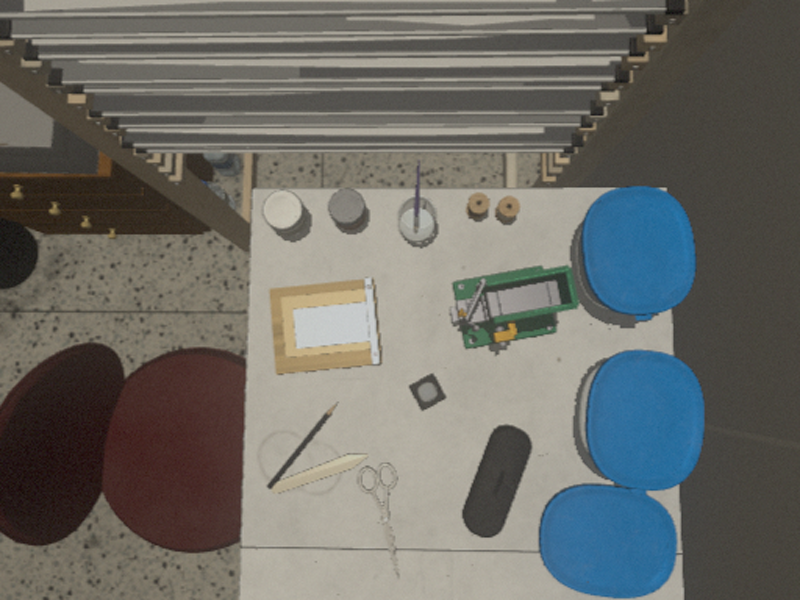

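The scene view shows the magazine at about (540,290) with its door ajar on the left, and the board at (325,360). In the top view the tower spans (485..578, 268..315), the door runs from (484,282) to (460,318), and the board is at (272..380, 278..374) with its stop bar at x≈372. Next I'll fit the poses.

```bash
python3 - <<'E'
from h import *
W=np.load("top.npy"); F=np.load("top_f.npy"); hsv=cv2.cvtColor(F,cv2.COLOR_RGB2HSV)
g=(hsv[...,0]>55)&(hsv[...,0]<90)&(hsv[...,1]>90)
z=W[...,2]
def rect(m,n):
    p=W[m]; r=cv2.minAreaRect((p[:,:2]*1000).astype(np.float32)); print(n,m.sum(),np.round(r[0],1),np.round(r[1],1),round(r[2],2),"z",np.round(np.nanpercentile(p[:,2],[5,50,95])*1000,1)); print(np.round(cv2.boxPoints(r)).tolist())
vv,uu=np.mgrid[:384,:512]
box=lambda a,b,c,d:(uu*800/512>a)&(uu*800/512<b)&(vv*600/384>c)&(vv*600/384<d)
rect(g&(z>.145)&box(440,590,255,360),"tower")
rect(g&(z<.025)&(z>0)&box(440,590,255,360),"base")
b=box(262,390,270,380)
rect(b&(z>.006)&(z<.035),"board")
rect(b&(z>.0205)&(z<.035),"bar")
rect(b&(hsv[...,1]<40)&(hsv[...,2]>150)&(z>.006)&(z<.019)&box(285,364,300,355),"card")
rect(box(455,490,265,325)&(z>.13)&(z<.165)&~g,"door")
rect(box(440,470,290,330)&(z>.05)&(z<.08)&~g,"w0")
# weight top inside
rect(box(495,560,275,310)&(z>.10)&(z<.125)&~g,"w3")
c=cv2.resize(F[160:230,275:380,::-1],None,fx=7.5,fy=7.5,interpolation=cv2.INTER_CUBIC); cv2.imwrite("pics/topc.png",c)
E
```

```text
tower 136 [ 556.2 -183.3] [53.3 97.9] 11.13 z [156.1 158.4 160.4]
[[521.0, -140.0], [540.0, -237.0], [592.0, -226.0], [573.0, -130.0]]
base 5 [ 563.5 -223.9] [95.2 25.7] 3.11 z [ 9.9 11.4 12.2]
[[515.0, -214.0], [517.0, -239.0], [612.0, -234.0], [610.0, -208.0]]
board 3722 [522.7 103.4] [130.2 160.5] 6.24 z [10.2 13.3 25.7]
[[449.0, 176.0], [467.0, 17.0], [596.0, 31.0], [579.0, 190.0]]
bar 293 [530.8  31.6] [129.5  12.1] 6.17 z [23.7 26.3 29.2]
[[466.0, 31.0], [467.0, 19.0], [596.0, 33.0], [594.0, 45.0]]
card 1129 [523.3  96.8] [ 60.1 107.5] 6.36 z [11.5 14.2 16.9]
[[487.0, 147.0], [499.0, 40.0], [559.0, 47.0], [547.0, 153.0]]
door 112 [ 549.4 -107. ] [24.3 58.5] 68.6 z [133.4 152.6 158.2]
[[518.0, -108.0], [572.0, -129.0], [581.0, -106.0], [527.0, -85.0]]
w0 89 [540.7 -96.7] [36.  23.4] 0.21 z [50.4 65.7 69.4]
[[523.0, -85.0], [523.0, -108.0], [559.0, -108.0], [559.0, -85.0]]
w3 728 [ 557.7 -181.5] [37.9 91. ] 10.28 z [111.2 114.2 116.9]
[[531.0, -140.0], [547.0, -230.0], [584.0, -223.0], [568.0, -133.0]]
```

View pics/topc.png

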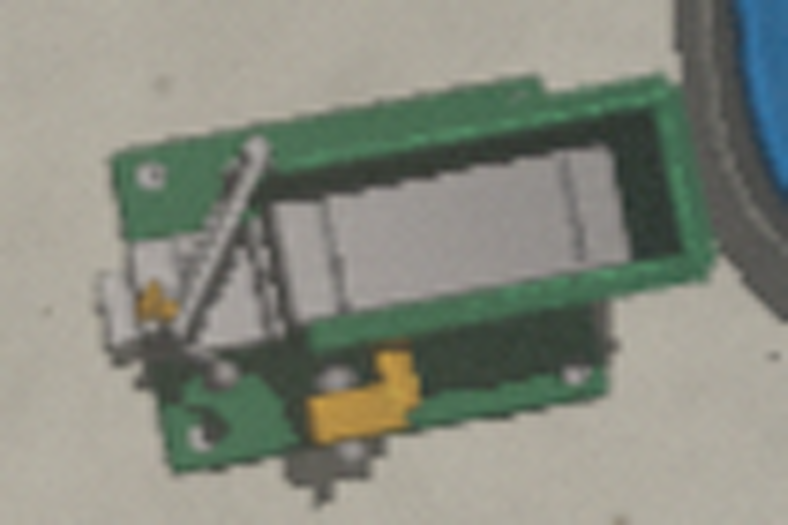

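The crop shows the tower top's corners at (668,76), (712,270) and (310,345), the base plate's corners at (112,152), (170,472), (607,392) and (540,78), and the door's top from (258,145) to (190,335).

```bash
python3 - <<'E'
from h import *
im,f=cam("top"); E=np.array(im["eye"]);R=np.array(im["attitude"])
def bp(c,z):
    u=275+(c[0]+.5)/7.5-.5; v=160+(c[1]+.5)/7.5-.5
    d=R@np.array([(u-im["cx"])/f,-(v-im["cy"])/f,-1]); return (E+d*(z-E[2])/d[2])*1000
for n,c,z in [("tb+",(668,76),.158),("tb-",(712,270),.158),("tf-",(310,345),.158),("bf+",(112,152),.01),("bf-",(170,472),.01),("bb-",(607,392),.01),("bb+",(540,78),.01),("hinge",(258,148),.154),("edge",(190,330),.154),("w0f+",(100,278),.066),("w0f-",(113,348),.066)]: print(n,np.round(bp(c,z)[:2],1))
# scene camera
W=np.load("scene.npy"); Fr=np.load("scene_f.npy"); hsv=cv2.cvtColor(Fr,cv2.COLOR_RGB2HSV)
x0,y0=290,125
cv2.imwrite("pics/sc.png",cv2.resize(Fr[125:235,290:390,::-1],None,fx=5.4,fy=5.4,interpolation=cv2.INTER_CUBIC))
g=(hsv[...,0]>55)&(hsv[...,0]<90)&(hsv[...,1]>90)
P=W[g&(W[...,2]>0)&(W[...,2]<.17)]*1000
# right wall face: fit yaw by normals: use points with z 70..150
q=P[(P[:,2]>75)&(P[:,2]<150)]
best=None
for a in np.radians(np.arange(4,18,.25)):
    n=np.array([np.cos(a),np.sin(a)]);  d=q[:,:2]@n   # mag y axis dir
    h,e=np.histogram(d,np.arange(d.min(),d.max()+2,2)); 
    if best is None or h.max()>best[0]: best=(h.max(),np.degrees(a),e[h.argmax()]+1,len(d))
print("wall",best)
T=P[P[:,2]>154]; r=cv2.minAreaRect(T[:,:2].astype(np.float32)); print("tower scene",r,np.round(cv2.boxPoints(r)).tolist())
B=P[(P[:,2]<14)&(P[:,2]>6)]; r=cv2.minAreaRect(B[:,:2].astype(np.float32)); print("base scene",r,np.round(cv2.boxPoints(r)).tolist())
E
```

```text
tb+ [ 591.8 -225.6]
tb- [ 540.2 -236. ]
tf- [ 519.7 -130.5]
bf+ [590.9 -89.2]
bf- [ 490.3 -107.1]
bb- [ 516.2 -243. ]
bb+ [ 615.2 -223.9]
hinge [ 572.5 -117.7]
edge [523.8 -99.4]
w0f+ [545.7 -81.6]
w0f- [525.  -85.4]
wall (np.int64(720), np.float64(10.5), np.float64(490.5660900879763), 1696)
tower scene ((552.5625, -180.77728271484375), (56.48764419555664, 108.01598358154297), 10.928757667541504) [[515.0, -133.0], [535.0, -239.0], [591.0, -228.0], [570.0, -122.0]]
base scene ((547.9603881835938, -167.0560302734375), (100.02214050292969, 138.4447784423828), 10.189254760742188) [[486.0, -108.0], [511.0, -244.0], [609.0, -226.0], [585.0, -90.0]]
```

View pics/sc.png

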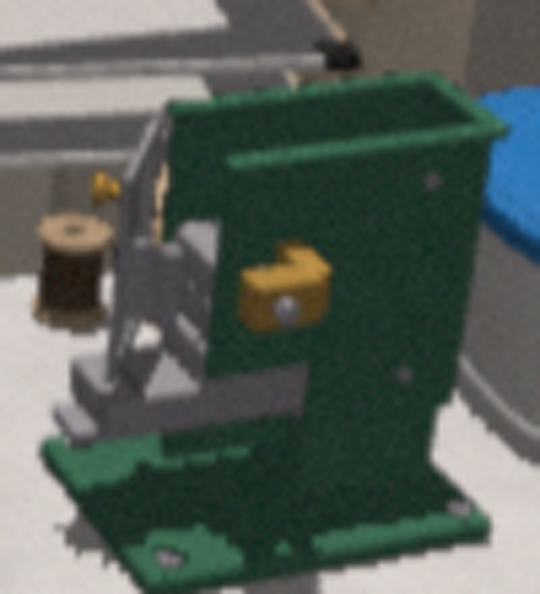

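The scene crop shows the door ajar at (130..165, 110..380) with its knob at (105,187), the brass catch at (285,290), and weight0 standing out at (90,375). From these the magazine origin is about (554.6,-175.9) mm with a yaw of 10.5°, and the door is open about 0.54 rad. The board centre is (522.7,103.4) with a yaw of 6.2°. I'll plan the approach with the tool leaning back 35°.

```bash
cat >> h.py <<'E'
from scipy.spatial.transform import Rotation as Ro, Slerp
MO=np.array([554.6,-175.9,0]); MY=10.5
BO=np.array([522.7,103.4,0]); BY=6.2
def fr(o,yaw):
    a=np.radians(yaw); return np.array([[np.sin(a),np.cos(a),0],[-np.cos(a),np.sin(a),0],[0,0,1.]]),o
def lean(yaw,L):
    M,_=fr(None,yaw); l=np.radians(L)
    z=M@[np.sin(l),0,-np.cos(l)]; y=M[:,1]; return np.stack([np.cross(y,z),y,z],1)
def m2w(p): M,o=fr(MO,MY); return M@np.array(p,float)+o
def b2w(p): M,o=fr(BO,BY); return M@np.array(p,float)+o
def pose():
    s=telemetry.observe(); return np.array(s["position"])*1000,np.array(s["tool_rot"])
def plan(p1,R1,n,open_,p0=None,R0=None):
    if p0 is None: p0,R0=pose()
    sl=Slerp([0,1],Ro.from_matrix([R0,R1])); p,R=p0.copy(),R0.copy()
    for k in range(1,n+1):
        tp=p0+(p1-p0)*k/n; tR=sl(k/n).as_matrix()
        d=np.round(R.T@(tp-p),1); r=np.round(Ro.from_matrix(R.T@tR).as_rotvec(degrees=True),1)
        print([*d.tolist(),*r.tolist(),open_],end=",\n")
        p=p+R@d; R=R@Ro.from_rotvec(r,degrees=True).as_matrix()
    return p,R
E
python3 - <<'E'
from h import *
W=np.load("top.npy")
for n,(a,b,c,d) in {"swab":(395,440,155,245)}.items():
    w=W[int(c*.64):int(d*.64),int(a*.64):int(b*.64)].reshape(-1,3)*1000; w=w[(w[:,2]>30)&(w[:,2]<175)]; print(n,np.round(w.min(0)),np.round(w.max(0)))
plan(m2w([-140,-16,150]),lean(MY,35),12,0)
E
```

```text
swab [650. -62.  30.] [729.  -7. 162.]
[-39.7, -29.6, 6.8, 1.3, -2.7, 4.3, 0],
[-41.5, -26.3, 9.3, 1.4, -2.7, 4.2, 0],
[-42.8, -23.0, 11.9, 1.3, -2.7, 4.3, 0],
[-43.7, -19.5, 14.4, 1.3, -2.7, 4.2, 0],
[-44.3, -15.8, 16.9, 1.4, -2.7, 4.3, 0],
[-44.5, -12.1, 19.3, 1.3, -2.7, 4.2, 0],
[-44.3, -8.4, 21.7, 1.3, -2.7, 4.3, 0],
[-43.7, -4.6, 23.9, 1.4, -2.7, 4.2, 0],
[-42.7, -0.7, 25.9, 1.3, -2.7, 4.3, 0],
[-41.3, 3.0, 28.0, 1.3, -2.7, 4.2, 0],
[-39.7, 6.6, 29.7, 1.4, -2.8, 4.3, 0],
[-37.5, 10.3, 31.4, 1.3, -2.7, 4.2, 0],
```

Call:
{"fn": "apply_moves", "kwargs": {"series": [[-39.7,-29.6,6.8,1.3,-2.7,4.3,0],[-41.5,-26.3,9.3,1.4,-2.7,4.2,0],[-42.8,-23.0,11.9,1.3,-2.7,4.3,0],[-43.7,-19.5,14.4,1.3,-2.7,4.2,0],[-44.3,-15.8,16.9,1.4,-2.7,4.3,0],[-44.5,-12.1,19.3,1.3,-2.7,4.2,0],[-44.3,-8.4,21.7,1.3,-2.7,4.3,0],[-43.7,-4.6,23.9,1.4,-2.7,4.2,0],[-42.7,-0.7,25.9,1.3,-2.7,4.3,0],[-41.3,3.0,28.0,1.3,-2.7,4.2,0],[-39.7,6.6,29.7,1.4,-2.8,4.3,0],[-37.5,10.3,31.4,1.3,-2.7,4.2,0]]}}

```text
time_s: 1.65
position: [0.5141, -0.0424, 0.1499]
tool_rot: [[-0.147, 0.984, 0.105], [0.805, 0.18, -0.565], [-0.575, 0.001, -0.818]]
ft_force: [0.6, 0.4, -0.2]
grip_width: 0.0004
gripper_force: 0.0
```

Call:
{"fn": "apply_moves", "kwargs": {"series": [[0,0,0,0,0,0,0],[0,0,0,0,0,0,0],[0,0,0,0,0,0,0]]}}

```text
time_s: 2.02
position: [0.5133, -0.0401, 0.1505]
tool_rot: [[-0.15, 0.983, 0.106], [0.805, 0.184, -0.564], [-0.573, 0.001, -0.819]]
ft_force: [0.0, 0.2, 0.6]
grip_width: -0.0002
gripper_force: 0.0
```

```bash
python3 - <<'E'
from h import *
p,R=pose(); im,f=cam("wrist"); np.set_printoptions(suppress=True)
M=np.array(im["mount"]); print(np.round(M,3).tolist(),f,im["cx"],im["cy"]); print(p,np.round(m2w([-140,-16,150]),1),np.round(R,3).tolist(), lean(MY,35).round(3).tolist())
cv2.imwrite("pics/w1.png",cv2.resize(im["frame"][:,:,::-1],(800,600),interpolation=cv2.INTER_CUBIC))
W=cloud(im,f,p/1000+R@M[:3,3],R@M[:3,:3]); np.save("w1.npy",W); np.save("w1_f.npy",im["frame"])
E
```

```text
[[0.0, 0.964, 0.267, 0.066], [1.0, -0.0, 0.0, -0.0], [0.0, 0.267, -0.964, -0.143], [0.0, 0.0, 0.0, 1.0]] 329.37440109051005 258.8620523580007 190.9418815219025
[513.30506161 -40.06407672 150.52339855] [513.4 -41.2 150. ] [[-0.15, 0.983, 0.106], [0.805, 0.184, -0.564], [-0.573, 0.001, -0.819]] [[-0.149, 0.983, 0.105], [0.805, 0.182, -0.564], [-0.574, 0.0, -0.819]]
```

View pics/w1.png

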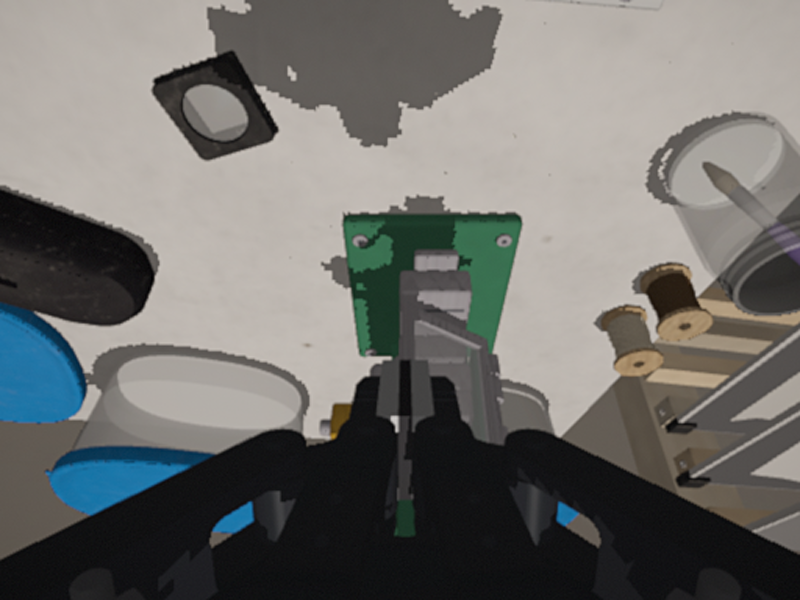

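The wrist view shows the base plate's front edge from (344,214) to (522,214), the tongue at (415..457, 252), weight0's front face at (401..470, 272..290), and the closed fingers at (405,390). I'll check these against the magazine frame.

```bash
python3 - <<'E'
from h import *
W=np.load("w1.npy")*1000; p,R=pose(); im,f=cam("wrist"); M=np.array(im["mount"]); C=R@M[:3,:3]; e=p+R@M[:3,3]*1000
Mm,_=fr(MO,MY)
def bp(u,v,z):
    u=(u+.5)*.64-.5; v=(v+.5)*.64-.5; d=C@np.array([(u-im["cx"])/f,-(v-im["cy"])/f,-1]); q=e+d*(z-e[2])/d[2]; return np.round(Mm.T@(q-MO),1)
for n,u,v,z in [("base f-",344,214,10),("base f+",522,214,10),("tong -",415,251,50),("tong +",457,251,50),("w0 -",401,272,66),("w0 +",470,272,66),("edge front",401,291,50),("door btm corner",414,322,72)]: print(n,bp(u,v,z))
L=((W-MO)@Mm)
hsv=cv2.cvtColor(im["frame"],cv2.COLOR_RGB2HSV)
l=L.reshape(-1,3)
w=l[(l[:,2]>62)&(l[:,2]<69)&(l[:,0]<-60)&(l[:,0]>-95)&(abs(l[:,1])<30)]
print("w0 top",len(w),np.percentile(w,[2,50,98],axis=0).round(1).tolist())
E
```

```text
base f- [-85.3 -49.7  10. ]
base f+ [-85.5  49.7  10. ]
tong - [-96.5 -10.8  50. ]
tong + [-96.5   9.9  50. ]
w0 - [-98.7 -17.6  66. ]
w0 + [-98.7  14.8  66. ]
edge front [-66.  -17.8  50. ]
door btm corner [-67.6 -11.1  72. ]
w0 top 821 [[-85.4, -19.0, 62.4], [-79.2, 2.3, 66.1], [-61.6, 15.9, 67.3]]
```

```bash
sed -i 's/^MO=.*/MO=np.array([554.6,-175.9,0])+fr0/; ' h.py; sed -i '/^MO=/i fr0=np.array([-1.5*.182-.7*.983, 1.5*.983-.7*.182,0])' h.py; python3 - <<'E'
from h import *
p,R=plan(m2w([-112,-16,98]),lean(MY,35),3,0); print()
plan(m2w([-70,-16,98]),lean(MY,35),7,0,p,R)
E
```

```text
Traceback (most recent call last):
  File "h.py", line 23, in m2w
    def m2w(p): M,o=fr(MO,MY); return M@np.array(p,float)+o
                          ^^
NameError: name 'MY' is not defined. Did you mean: 'MO'?
```

```bash
sed -i 's/^MO=.*/&; MY=10.5/' h.py; python3 - <<'E'
from h import *
p,R=plan(m2w([-112,-16,98]),lean(MY,35),3,0); print()
plan(m2w([-70,-16,98]),lean(MY,35),7,0,p,R)
E
```

```text
[2.5, -0.4, 19.6, 0.0, 0.0, 0.0, 0],
[2.6, -0.3, 19.6, 0.1, 0.0, 0.0, 0],
[2.5, -0.3, 19.7, 0.0, 0.0, 0.0, 0],

[-4.9, -0.0, 3.4, 0.0, 0.0, 0.0, 0],
[-4.9, -0.0, 3.5, 0.0, 0.0, 0.0, 0],
[-4.9, -0.0, 3.4, 0.0, 0.0, 0.0, 0],
[-4.9, -0.0, 3.4, 0.0, 0.0, 0.0, 0],
[-4.9, -0.0, 3.5, 0.0, 0.0, 0.0, 0],
[-4.9, -0.1, 3.4, 0.0, 0.0, 0.0, 0],
[-5.0, 0.0, 3.4, 0.0, 0.0, 0.0, 0],
```

Call:
{"fn": "apply_moves", "kwargs": {"series": [[2.5,-0.4,19.6,0,0,0,0],[2.6,-0.3,19.6,0,0,0,0],[2.5,-0.3,19.6,0,0,0,0],[-4.9,0,3.4,0,0,0,0],[-4.9,0,3.4,0,0,0,0],[-4.9,0,3.4,0,0,0,0],[-4.9,0,3.4,0,0,0,0],[-4.9,0,3.4,0,0,0,0]]}}

```text
time_s: 3.12
position: [0.5201, -0.0976, 0.0976]
tool_rot: [[-0.15, 0.984, 0.098], [0.806, 0.179, -0.564], [-0.573, -0.005, -0.82]]
ft_force: [-16.4, 5.1, 8.6]
grip_width: 0.0001
gripper_force: 9.3
```

Call:
{"fn": "apply_moves", "kwargs": {"series": [[-2.5,0,1.7,0,0,0,0],[-2.5,0,1.7,0,0,0,0]]}}

```text
time_s: 3.38
position: [0.5194, -0.1037, 0.0974]
tool_rot: [[-0.15, 0.984, 0.094], [0.806, 0.177, -0.565], [-0.573, -0.009, -0.82]]
ft_force: [-21.5, 4.2, 9.5]
grip_width: -0.0002
gripper_force: 11.1
```

Call:
{"fn": "apply_moves", "kwargs": {"series": [[-2.5,0,1.7,0,0,0,0],[-2.5,0,1.7,0,0,0,0]]}}

```text
time_s: 3.62
position: [0.5193, -0.1093, 0.0971]
tool_rot: [[-0.151, 0.984, 0.091], [0.806, 0.176, -0.565], [-0.572, -0.011, -0.82]]
ft_force: [-24.7, 6.6, 10.5]
grip_width: -0.0001
gripper_force: 14.4
```

```bash
python3 - <<'E'
from h import *
p,R=pose(); M,_=fr(MO,MY); print(M.T@(p-MO), M.T@np.array(telemetry.observe()["ft_force"]))
im,f=cam("wrist"); cv2.imwrite("pics/w2.png",cv2.resize(im["frame"][120:290,180:370,::-1],None,fx=3.4,fy=3.4,interpolation=cv2.INTER_CUBIC))
im,f=cam("scene"); cv2.imwrite("pics/s2.png",cv2.resize(im["frame"][80:235,270:390,::-1],None,fx=3.8,fy=3.8,interpolation=cv2.INTER_CUBIC))
a=cv2.imread("pics/w2.png");b=cv2.imread("pics/s2.png");H=max(a.shape[0],b.shape[0])
o=np.zeros((H,a.shape[1]+b.shape[1],3),np.uint8);o[:a.shape[0],:a.shape[1]]=a;o[:b.shape[0],a.shape[1]:]=b
cv2.imwrite("pics/c2.png",o[:, :].copy() if o.shape[1]<=800 else cv2.resize(o,(800,int(H*800/o.shape[1]))))
E
```

```text
[-70.37442875 -21.83875803  97.12568698] [-11.03114733 -23.03686608  10.46464555]
```

View pics/c2.png

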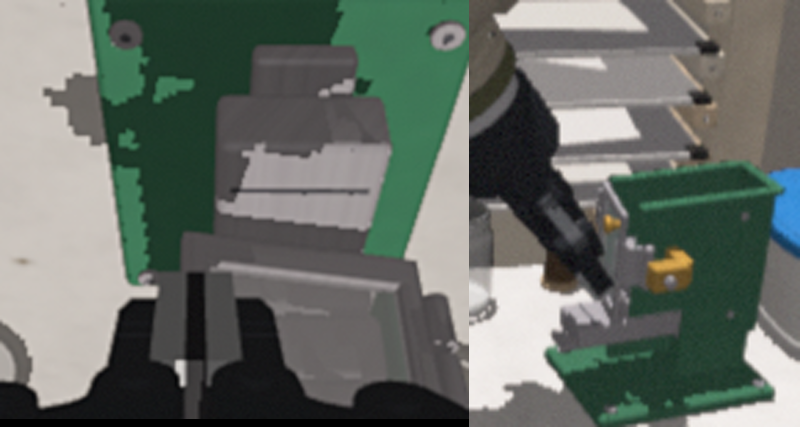

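The left half shows the fingers (195,330) bearing on the door's face near its free stile. The bottom rail runs from (182,235) to (415,270), so the door is nearly shut. The sideways force comes from the contact dragging towards the edge. I'll relieve that and push on.

Call:
{"fn": "apply_moves", "kwargs": {"series": [[0,-4,0,0,0,0,0],[-2,-1,1.4,0,0,0,0]]}}

```text
time_s: 3.98
position: [0.521, -0.1127, 0.0983]
tool_rot: [[-0.149, 0.983, 0.106], [0.805, 0.183, -0.564], [-0.574, 0.001, -0.819]]
ft_force: [-0.3, 0.1, -0.2]
grip_width: 0.0002
gripper_force: 0.2
```

Call:
{"fn": "apply_moves", "kwargs": {"series": [[-2,-0.5,1.4,0,0,0,0],[-1.5,0,1,0,0,0,0]]}}

```text
time_s: 4.22
position: [0.5212, -0.1173, 0.0982]
tool_rot: [[-0.149, 0.983, 0.105], [0.805, 0.182, -0.564], [-0.574, 0.001, -0.819]]
ft_force: [-0.3, -0.2, 0.0]
grip_width: -0.0
gripper_force: 0.0
```

Call:
{"fn": "apply_moves", "kwargs": {"series": [[-1.5,0,1,0,0,0,0],[-1.5,0,1,0,0,0,0]]}}

```text
time_s: 4.47
position: [0.5217, -0.1199, 0.0979]
tool_rot: [[-0.149, 0.983, 0.105], [0.806, 0.183, -0.563], [-0.573, 0.001, -0.82]]
ft_force: [-2.9, 14.1, 5.3]
grip_width: 0.0
gripper_force: 7.0
```

The force dropped away and then rose to 14 N against the shut stop, so the door has probably snapped home. I'll back off and check.

Call:
{"fn": "apply_moves", "kwargs": {"series": [[8,0,-6,0,0,0,0],[20,0,-14,0,0,0,0],[20,0,-14,0,0,0,0.5],[20,0,-14,0,0,0,0.7],[0,0,0,0,0,0,0.7],[0,0,0,0,0,0,0.7],[0,0,0,0,0,0,0.7]]}}

```text
time_s: 5.35
position: [0.5067, -0.0393, 0.0985]
tool_rot: [[-0.148, 0.983, 0.105], [0.805, 0.182, -0.564], [-0.574, 0.001, -0.819]]
ft_force: [-0.3, -0.1, 0.7]
grip_width: 0.0601
gripper_force: 0.0
```

```bash
cat >> h.py <<'E'
def mag_cloud():
    p,R=pose(); im,f=cam("wrist"); M=np.array(im["mount"]); A,_=fr(MO,MY)
    W=cloud(im,f,p/1000+R@M[:3,3],R@M[:3,:3])*1000; return im,(W-MO)@A
E
python3 - <<'E'
from h import *
im,L=mag_cloud(); p,R=pose(); print(fr(MO,MY)[0].T@(p-MO)); np.save("L3.npy",L)
cv2.imwrite("pics/w3.png",cv2.resize(im["frame"][110:330,130:400,::-1],None,fx=2.7,fy=2.7,interpolation=cv2.INTER_CUBIC))
l=L.reshape(-1,3)
def sh(n,m): 
    q=l[m]; print(n,m.sum(),np.percentile(q,[2,50,98],axis=0).round(1).tolist() if m.sum() else "")
sh("w0top",(l[:,2]>64)&(l[:,2]<68)&(l[:,0]<-58)&(l[:,0]>-100)&(abs(l[:,1])<26))
sh("w0front",(l[:,2]>52)&(l[:,2]<62)&(l[:,0]<-78)&(l[:,0]>-93)&(abs(l[:,1])<26))
sh("tong",(l[:,2]>48)&(l[:,2]<52)&(l[:,0]<-86)&(l[:,0]>-100)&(abs(l[:,1])<16))
d=(l[:,2]>76)&(l[:,2]<152)&(l[:,0]<-45)&(l[:,0]>-100)&(abs(l[:,1])<30); sh("door",d)
q=l[d]; print("left/right x:",[ (a,np.round(np.percentile(q[(q[:,1]>a)&(q[:,1]<a+8),0],[5,50]),1)) for a in(-27,-19,-11,-3,5,13,20) if ((q[:,1]>a)&(q[:,1]<a+8)).sum()>5])
E
```

```text
[-141.57134466  -21.57414761   98.43852446]
w0top 1061 [[-83.9, -17.6, 64.3], [-73.9, -0.8, 66.4], [-58.5, 16.4, 67.1]]
w0front 643 [[-84.6, -17.7, 52.3], [-83.4, -0.6, 57.2], [-81.9, 16.7, 61.8]]
tong 250 [[-93.0, -10.1, 48.4], [-90.6, 0.1, 50.2], [-86.2, 10.3, 51.1]]
door 4700 [[-53.8, -25.7, 77.0], [-51.1, 0.9, 97.5], [-49.6, 27.6, 115.9]]
left/right x: [(-27, array([-52.9, -51.7])), (-19, array([-52.3, -50.8])), (-11, array([-52.1, -50.9])), (-3, array([-52.3, -50.9])), (5, array([-52.4, -50.9])), (13, array([-52.4, -51. ])), (20, array([-53.9, -52.2]))]
```

View pics/w3.png

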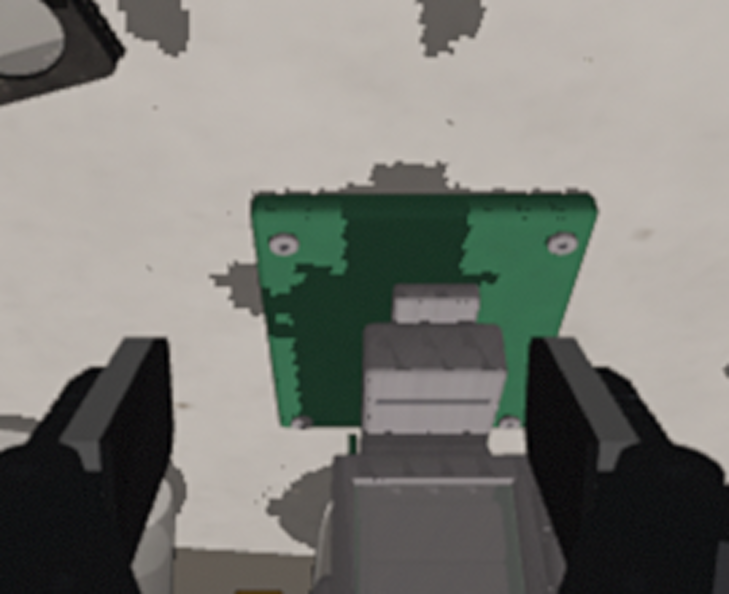

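The wrist view shows the door shut and parallel to the mouth (all across at x≈-52..-54), with weight0's front at (365..505, 325..435) inside the chute line and its centre at y≈-0.6. The next step is to approach and grasp.

```bash
python3 - <<'E'
from h import *
R1=lean(MY,35)
p,R=plan(m2w([-120,-0.6,75]),R1,3,.7); print()
plan(m2w([-67,-0.6,58.5]),R1,5,.7,p,R)
E
```

```text
[-1.4, 7.0, 10.5, 0.0, 0.0, -0.0, 0.7],
[-1.4, 7.0, 10.6, 0.0, 0.0, -0.0, 0.7],
[-1.4, 7.0, 10.5, 0.0, 0.0, -0.0, 0.7],

[-6.8, -0.0, 8.8, 0.0, 0.0, -0.0, 0.7],
[-6.8, -0.0, 8.8, 0.0, 0.0, -0.0, 0.7],
[-6.8, -0.0, 8.7, 0.0, 0.0, -0.0, 0.7],
[-6.8, -0.0, 8.8, 0.0, 0.0, -0.0, 0.7],
[-6.7, -0.0, 8.8, 0.0, 0.0, -0.0, 0.7],
```

Call:
{"fn": "apply_moves", "kwargs": {"series": [[-1.4,7,10.5,0,0,0,0.7],[-1.4,7,10.6,0,0,0,0.7],[-1.4,7,10.5,0,0,0,0.7],[-6.8,0,8.8,0,0,0,0.7],[-6.8,0,8.8,0,0,0,0.7],[-6.8,0,8.8,0,0,0,0.7],[-6.8,0,8.8,0,0,0,0.7],[-6.8,0,8.8,0,0,0,0.7],[0,0,0,0,0,0,0.7],[0,0,0,0,0,0,0.7]]}}

```text
time_s: 6.65
position: [0.5408, -0.1081, 0.0585]
tool_rot: [[-0.149, 0.983, 0.105], [0.805, 0.183, -0.564], [-0.574, 0.001, -0.819]]
ft_force: [-1.1, -0.0, -0.3]
grip_width: 0.0599
gripper_force: 0.0
```

```bash
python3 - <<'E'
from h import *
im,L=mag_cloud(); p,R=pose(); print(fr(MO,MY)[0].T@(p-MO))
cv2.imwrite("pics/w4.png",cv2.resize(im["frame"][150:330,150:370,::-1],None,fx=3,fy=3,interpolation=cv2.INTER_CUBIC))
E
```

```text
[-67.79935227  -0.38830796  58.53377392]
```

View pics/w4.png

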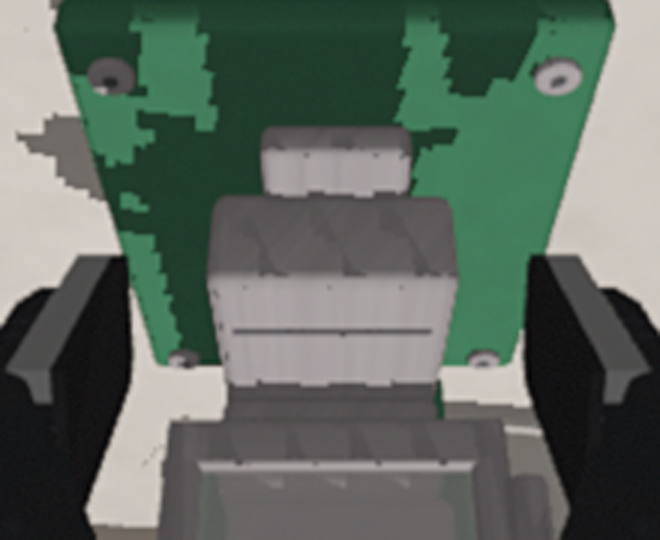

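Weight0 (208..458) sits about centred between the pads (130..525). I'll shift 0.5 mm, close and draw it out.

Call:
{"fn": "apply_moves", "kwargs": {"series": [[0,0.5,0,0,0,0,0.5],[0,0,0,0,0,0,0.3],[0,0,0,0,0,0,0],[0,0,0,0,0,0,0],[0,0,0,0,0,0,0],[0,0,0,0,0,0,0]], "grip_force": 100}}

```text
time_s: 7.45
position: [0.5416, -0.1078, 0.059]
tool_rot: [[-0.149, 0.983, 0.106], [0.805, 0.183, -0.564], [-0.574, 0.001, -0.819]]
ft_force: [-1.0, 3.1, 5.3]
grip_width: 0.0327
gripper_force: 99.1
```

Call:
{"fn": "apply_moves", "kwargs": {"series": [[2.4,0,-1.7,0,0,0,0],[3.3,0,-2.3,0,0,0,0],[3.3,0,-2.3,0,0,0,0]]}}

```text
time_s: 7.82
position: [0.5399, -0.0983, 0.0591]
tool_rot: [[-0.149, 0.983, 0.106], [0.804, 0.182, -0.566], [-0.575, 0.001, -0.818]]
ft_force: [1.0, -8.7, 2.1]
grip_width: 0.0327
gripper_force: 99.8
```

Call:
{"fn": "apply_moves", "kwargs": {"series": [[4.9,0,-3.4,0,0,0,0],[4.9,0,-3.4,0,0,0,0],[4.9,0,-3.4,0,0,0,0],[4.9,0,-3.4,0,0,0,0],[4.9,0,-3.4,0,0,0,0],[4.9,0,-3.4,0,0,0,0],[4.9,0,-3.4,0,0,0,0]]}}

```text
time_s: 8.7
position: [0.5321, -0.0564, 0.0589]
tool_rot: [[-0.149, 0.983, 0.106], [0.805, 0.183, -0.565], [-0.575, 0.001, -0.818]]
ft_force: [0.4, -5.0, 4.9]
grip_width: 0.0326
gripper_force: 100.3
```

Call:
{"fn": "apply_moves", "kwargs": {"series": [[4.9,0,-3.4,0,0,0,0],[4.9,0,-3.4,0,0,0,0],[4.9,0,-3.4,0,0,0,0],[4.9,0,-3.4,0,0,0,0],[4.9,0,-3.4,0,0,0,0],[0,0,0,0,0,0,0],[0,0,0,0,0,0,0]]}}

```text
time_s: 9.57
position: [0.5262, -0.0267, 0.058]
tool_rot: [[-0.149, 0.983, 0.105], [0.806, 0.183, -0.564], [-0.573, 0.0, -0.819]]
ft_force: [-0.7, 1.9, 1.5]
grip_width: 0.033
gripper_force: 100.4
```

```bash
python3 - <<'E'
from h import *
im,L=mag_cloud(); p,R=pose(); t=fr(MO,MY)[0].T@(p-MO); print(t)
cv2.imwrite("pics/w5.png",cv2.resize(im["frame"][130:330,140:380,::-1],None,fx=3,fy=3,interpolation=cv2.INTER_CUBIC))
l=L.reshape(-1,3)
q=l[(l[:,2]>58)&(l[:,2]<74)&(l[:,0]>t[0]-22)&(l[:,0]<-82)&(abs(l[:,1])<13)]
print(len(q),np.percentile(q,[1,50,99],axis=0).round(1).tolist())
A=np.c_[q[:,:2],np.ones(len(q))]; c=np.linalg.lstsq(A,q[:,2],rcond=None)[0]; print("plane slopes deg",np.degrees(c[:2]),c[2]+c[0]*-120)
E
```

```text
[-1.50265488e+02 -2.55352131e-02  5.79920588e+01]
4615 [[-166.4, -12.7, 58.4], [-143.6, -0.2, 65.7], [-83.9, 12.7, 66.8]]
plane slopes deg [2.62102539 0.01492836] 65.85151876245094
```

View pics/w5.png

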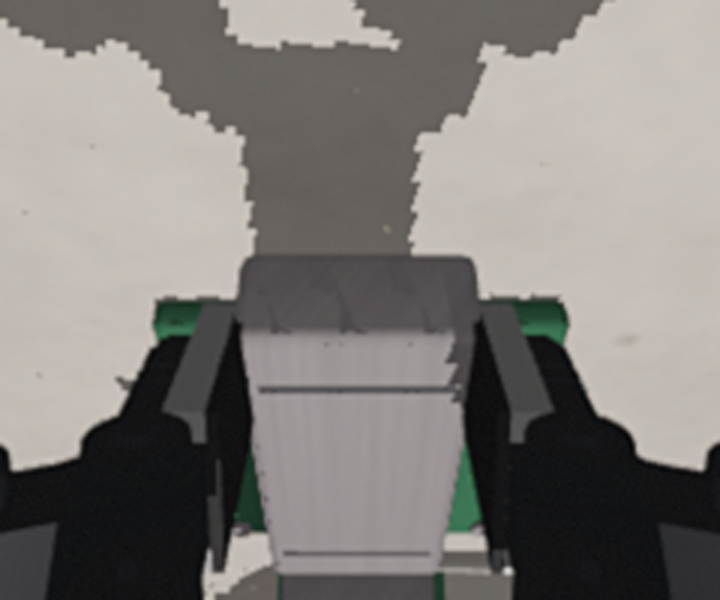

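The view shows the weight gripped, fully drawn, its front edge at y≈258..330 and its rear end just clear of the door. I'll lift it, turn to the board's yaw and measure it in hand.

```bash
python3 - <<'E'
from h import *
p0,R0=pose(); A,_=fr(MO,MY)
p,R=plan(p0+np.array([0,5,50]),lean(MY,35),3,0); print()
# weight centre approx 31 behind TCP (+x)
plan(b2w([18-10-31,0,75]),lean(BY,35),4,0,p,R)
E
```

```text
[-8.2, 0.3, -14.6, 0.0, -0.0, -0.0, 0],
[-8.2, 0.3, -14.6, 0.0, -0.0, -0.0, 0],
[-8.2, 0.3, -14.6, 0.0, -0.0, -0.0, 0],

[34.8, 5.3, -14.3, 0.6, -0.0, 0.9, 0],
[34.8, 4.6, -14.3, 0.7, -0.0, 0.9, 0],
[34.9, 3.8, -14.3, 0.6, -0.0, 0.8, 0],
[35.0, 3.3, -14.4, 0.6, -0.0, 0.9, 0],
```

Call:
{"fn": "apply_moves", "kwargs": {"series": [[-4,0,-7,0,0,0,0],[-8.2,0.3,-14.6,0,0,0,0],[-8.2,0.3,-14.6,0,0,0,0],[-4.2,0.3,-7.6,0,0,0,0],[17.4,2.7,-7.1,0.3,0,0.4,0],[17.4,2.6,-7.2,0.3,0,0.5,0],[34.8,4.6,-14.3,0.7,0,0.9,0],[34.9,3.8,-14.3,0.6,0,0.8,0],[17.5,1.7,-7.2,0.3,0,0.5,0],[17.5,1.6,-7.2,0.3,0,0.4,0],[0,0,0,0,0,0,0],[0,0,0,0,0,0,0]]}}

```text
time_s: 11.12
position: [0.5207, 0.1257, 0.0751]
tool_rot: [[-0.088, 0.994, 0.062], [0.814, 0.108, -0.571], [-0.574, -0.0, -0.819]]
ft_force: [0.1, -0.1, -4.2]
grip_width: 0.0327
gripper_force: 100.0
```

```bash
cat > inhand.py <<'E'
from h import *
p,R=pose(); im,f=cam("wrist"); M=np.array(im["mount"]); A,_=fr(BO,BY)
L=(cloud(im,f,p/1000+R@M[:3,3],R@M[:3,:3])*1000-BO)@A; t=A.T@(p-BO); print("tcp board",t.round(1)); np.set_printoptions(suppress=True)
print("rot err deg",Ro.from_matrix(R.T@lean(BY,35)).as_rotvec(degrees=True).round(2))
l=(L-t).reshape(-1,3); l=l[np.isfinite(l[:,0])]
q=l[(abs(l[:,1])<12)&(l[:,0]>-25)&(l[:,0]<85)&(l[:,2]>0)&(l[:,2]<16)]
for _ in range(4):
    c=np.linalg.lstsq(np.c_[q[:,:2],np.ones(len(q))],q[:,2],rcond=None)[0]; r=q[:,2]-np.c_[q[:,:2],np.ones(len(q))]@c; q=q[abs(r)<max(1,1.5*r.std())]
print("top plane: slope x,y deg",np.degrees(c[:2]).round(2),"z at tcp",c[2].round(2),len(q),"x range",np.percentile(q[:,0],[.5,99.5]).round(1))
w=l[(abs(l[:,2]-l[:,:2]@c[:2]-c[2])<2.0)&(l[:,0]>-30)&(l[:,0]<85)&(abs(l[:,1])<17.9)]
for a in (-10,20,50):
    s=w[(w[:,0]>a)&(w[:,0]<a+15)]; print("y edges at",a,np.percentile(s[:,1],[1,99]).round(1),len(s))
cc=w[(abs(w[:,1])<12)]; print("x extents",np.percentile(cc[:,0],[.3,99.7]).round(1))
fr_=l[(abs(l[:,1])<10)&(l[:,0]<-8)&(l[:,0]>-28)&(l[:,2]>-6)&(l[:,2]<4)]; print("front face",len(fr_),np.percentile(fr_,[5,50,95],axis=0).round(1).tolist())
# board bar in board frame
b=L.reshape(-1,3); b=b[np.isfinite(b[:,0])]; bb=b[(b[:,2]>18)&(b[:,2]<30)&(b[:,0]>55)&(b[:,0]<90)&(abs(b[:,1])<66)]
if len(bb): print("bar",len(bb),np.percentile(bb,[1,50,99],axis=0).round(1).tolist())
np.save("Lb.npy",L)
E
python3 inhand.py; python3 - <<'E'
from h import *
im,f=cam("scene"); cv2.imwrite("pics/s6.png",cv2.resize(im["frame"][90:270,140:390,::-1],None,fx=3.2,fy=3.2,interpolation=cv2.INTER_CUBIC)) 
E
```

```text
tcp board [-22.3   0.4  75.1]
rot err deg [-0.01  0.02 -0.  ]
top plane: slope x,y deg [-0.68 -0.06] z at tcp 7.33 3514 x range [-15.5  77.9]
y edges at -10 [-16.7  16.1] 1171
y edges at 20 [-17.5  16.6] 767
y edges at 50 [-17.5  16.5] 530
x extents [-16.1  78. ]
front face 888 [[-16.1, -9.0, -5.5], [-15.2, -0.1, -0.8], [-14.4, 9.0, 3.6]]
bar 463 [[64.1, -64.9, 18.1], [65.9, -47.5, 23.2], [76.1, 64.0, 27.0]]
```

View pics/s6.png

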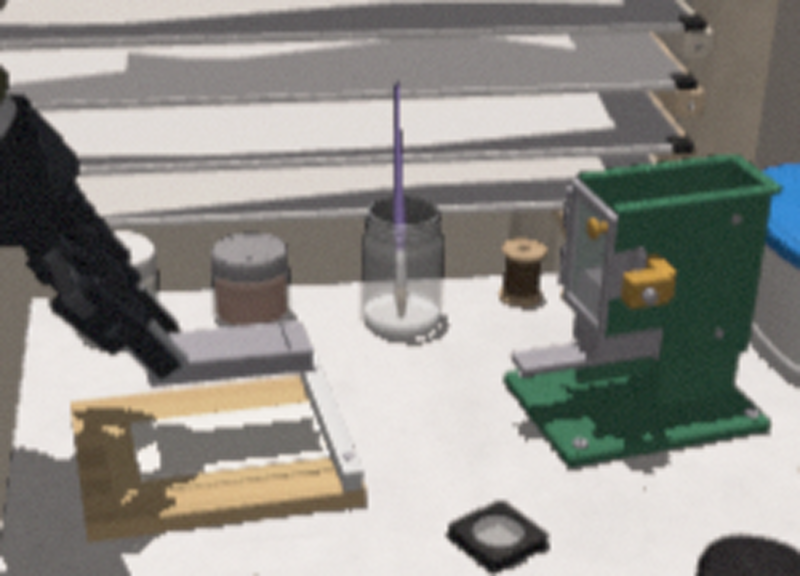

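The scene view shows the weight held level above the board, the door shut with the other weights behind it, and the bystanders unmoved. I'll correct the 0.6° pitch and descend.

```bash
python3 - <<'E'
from h import *
plan(b2w([-20,0.4,27]),lean(BY,35.6),6,0)
E
```

```text
[4.3, -0.0, 6.8, -0.0, -0.1, -0.0, 0],
[4.4, -0.0, 6.8, -0.0, -0.1, -0.0, 0],
[4.3, -0.0, 6.7, -0.0, -0.1, -0.0, 0],
[4.4, -0.0, 6.8, -0.0, -0.1, -0.0, 0],
[4.3, -0.0, 6.8, -0.0, -0.1, -0.0, 0],
[4.4, -0.0, 6.7, -0.0, -0.1, -0.0, 0],
```

Call:
{"fn": "apply_moves", "kwargs": {"series": [[4.3,0,6.8,0,-0.1,0,0],[4.4,0,6.8,0,-0.1,0,0],[4.3,0,6.7,0,-0.1,0,0],[4.4,0,6.8,0,-0.1,0,0],[4.3,0,6.8,0,-0.1,0,0],[4.4,0,6.7,0,-0.1,0,0],[0,0,0,0,0,0,0],[0,0,0,0,0,0,0]]}}

```text
time_s: 12.22
position: [0.521, 0.1241, 0.027]
tool_rot: [[-0.088, 0.994, 0.063], [0.808, 0.108, -0.579], [-0.582, 0.0, -0.813]]
ft_force: [0.6, -0.4, -4.0]
grip_width: 0.033
gripper_force: 100.0
```

```bash
python3 inhand.py; python3 - <<'E'
from h import *
L=np.load("Lb.npy"); l=L.reshape(-1,3)
# card z and bar z
q=l[(l[:,0]>-40)&(l[:,0]<50)&(abs(l[:,1])<29)&(l[:,2]>8)&(l[:,2]<18)]; print("card z",len(q),np.percentile(q[:,2],[5,50,95]))
q=l[(l[:,0]>50)&(l[:,0]<90)&(abs(l[:,1])>25)&(abs(l[:,1])<60)&(l[:,2]>24.5)&(l[:,2]<28)]
print("bar top",len(q),np.percentile(q,[1,50,99],axis=0).round(1).tolist())
for s in(-1,1):
    k=q[np.sign(q[:,1])==s]; print(s,len(k),np.percentile(k[:,0],[2,50,98]).round(1) if len(k) else"")
E
```

```text
tcp board [-20.7   0.6  27. ]
rot err deg [0.02 0.61 0.01]
top plane: slope x,y deg [-0.11 -0.07] z at tcp 7.32 3509 x range [-15.3  77.8]
y edges at -10 [-16.7  16.1] 1162
y edges at 20 [-17.4  16.7] 786
y edges at 50 [-17.5  16.6] 533
x extents [-15.9  78. ]
front face 886 [[-16.1, -9.0, -5.5], [-15.2, -0.1, -0.8], [-14.4, 9.0, 3.5]]
bar 405 [[64.3, -28.4, 18.2], [66.1, 19.8, 24.8], [74.8, 28.9, 26.9]]
card z 2433 [13.89444232 14.51191038 15.09084151]
bar top 90 [[64.6, -29.3, 24.5], [68.4, 25.0, 26.3], [74.8, 29.6, 26.8]]
-1 44 [64.9 68.  74.4]
1 46 [64.6 68.5 74.7]
```

Call:
{"fn": "apply_moves", "kwargs": {"series": [[1.2,0,1.6,0,0,0,0],[0.6,0,0.8,0,0,0,0],[0,0,0,0,0,0,0]]}}

```text
time_s: 12.65
position: [0.5209, 0.1241, 0.0238]
tool_rot: [[-0.088, 0.994, 0.063], [0.808, 0.108, -0.579], [-0.582, -0.0, -0.813]]
ft_force: [0.7, -0.7, -3.7]
grip_width: 0.0328
gripper_force: 100.0
```

Call:
{"fn": "apply_moves", "kwargs": {"series": [[0.3,0,0.4,0,0,0,0],[0.1,0,0.2,0,0,0,0],[0,0,0,0,0,0,0]]}}

```text
time_s: 13.02
position: [0.5209, 0.1241, 0.0231]
tool_rot: [[-0.088, 0.994, 0.063], [0.808, 0.108, -0.579], [-0.582, -0.0, -0.813]]
ft_force: [-0.0, 0.6, -2.0]
grip_width: 0.033
gripper_force: 100.2
```

Call:
{"fn": "apply_moves", "kwargs": {"series": [[0.1,0,0.2,0,0,0,0],[0.1,0,0.2,0,0,0,0],[0,0,0,0,0,0,0]]}}

```text
time_s: 13.4
position: [0.521, 0.124, 0.0231]
tool_rot: [[-0.088, 0.994, 0.063], [0.808, 0.108, -0.579], [-0.582, 0.0, -0.813]]
ft_force: [-2.5, 1.7, 4.7]
grip_width: 0.0327
gripper_force: 100.8
```

Call:
{"fn": "apply_moves", "kwargs": {"series": [[-0.9,0,0.5,0,0,0,0],[-0.8,0,0.6,0,0,0,0],[-0.8,0,0.6,0,0,0,0],[-0.8,0,0.6,0,0,0,0],[0,0,0,0,0,0,0]]}}

```text
time_s: 14.02
position: [0.5219, 0.1201, 0.0231]
tool_rot: [[-0.088, 0.994, 0.064], [0.808, 0.109, -0.579], [-0.582, 0.001, -0.813]]
ft_force: [-0.7, 2.5, 5.4]
grip_width: 0.0325
gripper_force: 101.1
```

Call:
{"fn": "apply_moves", "kwargs": {"series": [[-0.8,0,0.6,0,0,0,0],[0,0,0,0,0,0,0]]}}

```text
time_s: 14.28
position: [0.522, 0.1191, 0.0231]
tool_rot: [[-0.088, 0.994, 0.064], [0.808, 0.109, -0.579], [-0.582, 0.001, -0.813]]
ft_force: [-0.3, 2.6, 5.2]
grip_width: 0.0329
gripper_force: 101.1
```

Call:
{"fn": "apply_moves", "kwargs": {"series": [[-0.8,0,0.6,0,0,0,0],[0,0,0,0,0,0,0]]}}

```text
time_s: 14.52
position: [0.522, 0.1186, 0.0231]
tool_rot: [[-0.088, 0.994, 0.065], [0.809, 0.109, -0.578], [-0.582, 0.002, -0.814]]
ft_force: [-1.2, 6.5, 5.8]
grip_width: 0.0324
gripper_force: 101.4
```

Call:
{"fn": "apply_moves", "kwargs": {"series": [[-0.5,0,0.3,0,0,0,0],[0,0,0,0,0,0,0]]}}

```text
time_s: 14.78
position: [0.5221, 0.1185, 0.0231]
tool_rot: [[-0.088, 0.994, 0.065], [0.809, 0.109, -0.577], [-0.581, 0.002, -0.814]]
ft_force: [-1.5, 9.3, 6.1]
grip_width: 0.033
gripper_force: 101.7
```

```bash
python3 inhand.py; python3 - <<'E'
from h import *
im,f=cam("top"); W=cloud(im,f); cv2.imwrite("t7.png",im["frame"][:,:,::-1])
im,f=cam("wrist"); hsv=cv2.cvtColor(im["frame"],cv2.COLOR_RGB2HSV); L=np.load("Lb.npy")
m=(hsv[...,1]<40)&(hsv[...,2]>150)&(L[...,2]>12.5)&(L[...,2]<16.5)&(abs(L[...,1])<33)&(abs(L[...,0])<60)
q=L[m]
for a in range(-40,60,20):
    s=q[(q[:,0]>a)&(q[:,0]<a+20)]; print("card y",a,np.percentile(s[:,1],[1,99]).round(1) if len(s) else 0,len(s))
E
```

```text
tcp board [-15.1   1.   23.1]
rot err deg [ 0.13  0.51 -0.01]
top plane: slope x,y deg [0.05 0.05] z at tcp 7.4 3562 x range [-15.5  78.3]
y edges at -10 [-16.7  16.1] 1181
y edges at 20 [-17.6  16.7] 770
y edges at 50 [-17.5  16.5] 531
x extents [-15.9  78.6]
front face 886 [[-16.2, -9.0, -5.4], [-15.3, -0.1, -0.9], [-14.5, 9.0, 3.5]]
bar 503 [[59.8, -27.5, 18.2], [66.1, 18.7, 25.1], [76.1, 29.0, 29.8]]
card y -40 [-18.1  29.2] 943
card y -20 [-29.9  30.2] 100
card y 0 0 0
card y 20 [22.4 22.5] 2
card y 40 [-24.   25.5] 94
```

Call:
{"fn": "apply_moves", "kwargs": {"series": [[0.3,-0.2,-0.2,0,0,0,0],[-0.1,0,-0.2,0,0,0,0],[0,0,0,0,0,0,0]], "grip_force": 20}}

```text
time_s: 15.3
position: [0.522, 0.1185, 0.0231]
tool_rot: [[-0.088, 0.994, 0.065], [0.809, 0.109, -0.578], [-0.581, 0.002, -0.814]]
ft_force: [-0.1, 6.2, 4.0]
grip_width: 0.0328
gripper_force: 101.1
```

Call:
{"fn": "apply_moves", "kwargs": {"series": [[0,0,0,0,0,0,0.42],[0,0,0,0,0,0,0.46],[0,0,0,0,0,0,0.5],[0,0,0,0,0,0,0.6],[0,0,0,0,0,0,0.7],[0,0,0,0,0,0,0.7]]}}

```text
time_s: 16.05
position: [0.5214, 0.1178, 0.0229]
tool_rot: [[-0.088, 0.994, 0.063], [0.808, 0.108, -0.579], [-0.582, -0.0, -0.813]]
ft_force: [-0.4, 0.5, 0.6]
grip_width: 0.0597
gripper_force: 0.0
```

```bash
python3 inhand.py
```

```text
tcp board [-14.4   0.2  22.9]
rot err deg [0.   0.61 0.02]
top plane: slope x,y deg [0.03 0.02] z at tcp 7.59 3559 x range [-16.2  76.5]
y edges at -10 [-17.3  17.1] 1224
y edges at 20 [-17.2  17. ] 774
y edges at 50 [-17.2  16.9] 534
x extents [-16.7  76.9]
front face 891 [[-16.7, -9.1, -5.5], [-15.9, -0.1, -0.8], [-15.0, 9.0, 3.4]]
bar 1693 [[63.9, -50.3, 18.1], [66.0, -18.0, 24.4], [74.5, 50.1, 28.0]]
```

Call:
{"fn": "apply_moves", "kwargs": {"series": [[0,0,-8,0,0,0,0.7],[0,0,-20,0,0,0,0.7],[0,0,-35,0,0,0,0.7],[0,0,-35,0,0,0,0.7],[0,0,-30,0,0,0,0.7],[0,0,0,0,0,0,0.7],[0,0,0,0,0,0,0.7]]}}

```text
time_s: 16.98
position: [0.5129, 0.1915, 0.1262]
tool_rot: [[-0.089, 0.994, 0.062], [0.808, 0.108, -0.579], [-0.583, -0.002, -0.813]]
ft_force: [0.4, -1.4, -1.0]
grip_width: 0.06
gripper_force: 0.0
```

```bash
python3 - <<'E'
from h import *
p,R=pose(); im,f=cam("wrist"); M=np.array(im["mount"]); A,_=fr(BO,BY)
a=cv2.resize(im["frame"][:,:,::-1],(520,390))
L=(cloud(im,f,p/1000+R@M[:3,3],R@M[:3,:3])*1000-BO)@A; l=L.reshape(-1,3)
q=l[(l[:,2]>28)&(l[:,2]<32)&(abs(l[:,1])<25)&(l[:,0]>-40)&(l[:,0]<72)]; print("w0 top",np.percentile(q,[1,50,99],axis=0).round(1).tolist(), cv2.minAreaRect(q[:,:2].astype(np.float32)))
im,f=cam("scene"); b=cv2.resize(im["frame"][100:270,300:390,::-1],(206,390)); b2=np.zeros((390,70,3),np.uint8)
cv2.imwrite("pics/end.png",np.hstack([a,b]))
im,f=cam("top"); W=cloud(im,f); Wo=np.load("top.npy"); 
A,_=fr(MO,MY); l=((W*1000-MO)@A).reshape(-1,3); q=l[(abs(l[:,0])<45)&(abs(l[:,1])<15)]; print("stack top z",np.percentile(q[:,2],[10,50,90]))
E
```

```text
w0 top [[-30.7, -17.5, 28.4], [6.4, -0.4, 30.4], [63.5, 17.4, 31.4]] ((16.778079986572266, -0.07524871826171875), (35.969791412353516, 96.69148254394531), 89.98085021972656)
stack top z [ 96.44322208  98.44078838 100.07232245]
```

View pics/end.png

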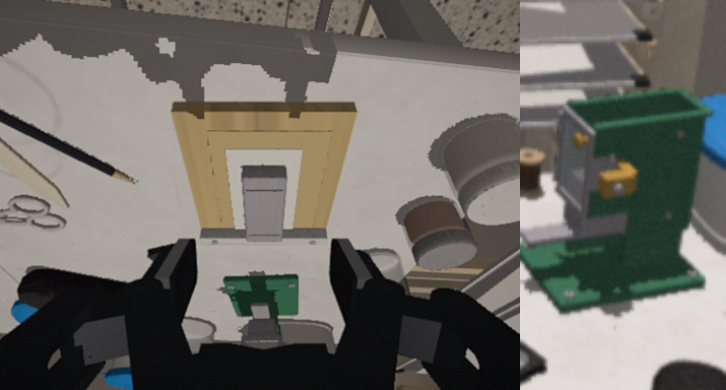

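The picture shows the weight centred and square on the card, butted against the bar at (265,235). The gate is shut, and the stack top is at z≈98 mm as expected. I'm handing in.

```bash
python3 -c "from rig import env; print(env.close_job())"
```

```text
the job is handed in; nothing more can be done
None
```

The job is done and handed in at about 17 s: the gate clicked shut, and the lowest weight lies flat and centred on the card, butted square against the stop bar, with the other three still in the chute.

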